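# Take the lantern down and stand it on its plate

## Robot

A 6-joint arm with a two-finger parallel gripper is mounted at the origin on the work surface. World frame = base frame: x ahead of the robot, y to its left, z up, the work surface at z = 0. Lengths are in m, angles in rad, forces in N, time in s.
With the tool pointing down it reaches from about 0.425 to 0.95 m from the base axis. Payload 3.5 kg.
Tool frame: the origin (TCP) lies midway between the tips of the shut fingers; the grasp point (between the pads) lies 19 mm behind it; z points along the fingers, y is the line along which they close (so a half turn about z gives the same grasp; the last joint's range is limited). The gripper opens to 85 mm and grips with 20 to 120 N. Pads are 22 mm wide; open, the fingers measure 114 mm over their backs; the gripper's body (76 mm by 85 mm) begins 54 mm behind the grasp point. The pads swing forward as they close: fully open they stand 13 mm farther back than shut.
Start: joints at [1.135, 0.286, 1.577, -0, 1.279, -0.15], TCP at [0.19, 0.648, 0.231] pointing down, gripper open.
Joint ranges: [-2.77, 2.77], [-0.9, 2.22], [0.21, 2.48], [-1.53, 4.67], [0.24, 2.81], [-2.84, 2.84]. Speed limits (rad/s): [2.79, 2.79, 3.14, 3.14, 3.14, 3.14].

## Interface

Orientations are given as a unit quaternion [x, y, z, w].
In Python, from plant import ctrl gives the robot as it stands.
- The arm moves only by the tool move_arm, never from a script. Its argument "plan" is a list of rows, each an object of numbers: "x", "y", "z": the shift along the tool's x, y, z in m; "yaw": the turn about the tool's z in rad; "fingers": the closure, from 0 (fully open) to 1 (shut). In form: [{"x": .., "y": .., "z": .., "yaw": .., "fingers": ..}, ...]. A call has 1 to 5 rows; each row is the pose to reach, as a shift and turn from the pose commanded when the call began, along the tool's axes at that moment; what a row does not reach only later rows make up. A row lasts 1/10 s, in which the tool goes at most 50 mm and 8.59 degrees, less where a joint would pass 70% of its speed; a pose out of reach is approached as far as the arm can. A call with a gripper value outside its range is refused whole. The fingers move at their own pace and stop on an object; "force" is the grip in N (left out, the last holds). Time passes only in rows, so rows that repeat a pose let the fingers close. It gives the time, the measured TCP pose, the force, the opening and the grip force at its end, in the units of the state.
- ctrl.get_state(): the state, without advancing time (a new reading comes with each control period).
- ctrl.read_camera(name): name is "side" or "top" or "wrist"; returns the picture (384x512x3 uint8, red, green, blue); there is no depth.
- ctrl.camera_model(name): a dict with "intrinsics" (3x3 intrinsics, pixels), "cam_to_world" (4x4, takes a point from camera to world coordinates); the wrist camera has in their place "tool_from_camera" (4x4, takes a point from camera to tool coordinates, whose origin is the TCP and whose axes are the flange's). Camera axes: x right, y up, looking along -z (the intrinsics and any distortion apply to the point x, -y, -z); pixel columns grow to the right and rows downward; lengths in m; the calibration is good to about 2 mm. A picture is of the moment at which its call begins: read the wrist's pose just before it. camera_model takes no time and is no camera call.
- ctrl.sign_off(): hands the job in; it is judged then, once.
The state is a dict: "time": time; "qpos": joint angles; "dq": joint speeds; "joint_efforts": joint torques, N m; "eef_pos": TCP position; "tcp_rot": TCP orientation; "contact_force": force on the tool from outside, world axes, zero at the start; "wrist_torque": the same for the moment, N m; "opening": opening from 0.0 (shut) to 1.0 (fully open); "finger_force": force on a finger pad.
Only numpy, scipy, OpenCV 4.12 (cv2) and the standard library are available. Lean on these libraries where they do the work, as an engineer would, in place of code of your own. Each camera call takes 0.05 s, during which the arm holds its last target. There are 200 camera calls.

## Task

Lift the tea-light lantern up and off its hook, carry it upright and stand it gently in the middle of the empty plate on the table. Leave the hanging flowerpot, the cup and the other things where they are, then let go of the lantern.

Things in the scene. Friction and masses are not known exactly. Their poses are not given: they have to be found in the camera images.
- lantern: Dark steel and glass lantern hanging by its bail, about 0.26 kg. Origin: centre of its underside, z up; 95 mm over the table at the start. Base 66 mm in diameter; roof 72 mm in diameter, its cap ends at height 125 mm. Above stands a rigid bail, a strap arch in the lantern's y-z plane, 10 mm wide along x, with vertical legs up to height 175 mm
- lantern_bail (a point): Middle of the underside of the bail's straight top bar (5 mm thick), where it rests on the hook; 170 mm above the lantern's origin. The bail is 56 mm wide outside and 48 mm inside along the lantern's y; grip it over the outsides of its two legs (56 mm), anywhere from 35 mm below this point to 5 mm above it
- lantern_stand: Steel stand that the lantern hangs on, fixed, one of two alike. Origin: centre of its round foot (110 mm) on the table, z up. Post 14 mm in diameter, 285 mm high. The hook, a bar 8 mm in diameter, runs from the post 112 mm along the stand's own -x (roughly towards the robot) at height 271 mm, dips to a seat 93 mm from the post and turns up at its end
- lantern_stand_seat (a point): Seat of that hook, on the upper side of the bar where the bail rests, 265 mm above the table
- lantern_stand_tip (a point): Highest point of that hook's upturned end, 279 mm above the table: 14 mm above the seat and 19 mm ahead of it along the stand's -x. Raise the bail 20 mm or more, then move it along the stand's -x until it has passed this end (the bail encloses the bar, so it cannot come off sideways)
- plate: The empty plate: white ceramic, 170 mm in diameter, 18 mm high at the rim, loose on the table. Origin at the centre of its underside. Its flat middle is about 100 mm in diameter and 5 mm above the table. The other plate of the same kind has the cup on it
- plate_in (a point): Centre of the empty plate's flat middle, upper side
- flowerpot: White pot, 80 mm in diameter, with a small green plant, hanging by a like bail on the other stand. Origin at the centre of its underside; top of its bail 175 mm above that. To be left hanging
- pot_stand: The other hook stand, same shape and frame as lantern_stand; the flowerpot hangs on it
- cup: White cup, 80 mm in diameter and 62 mm high, with a handle, standing on the other plate. Origin at its underside. To be left alone
- egg_cup: White egg cup with an egg, 46 mm in diameter, 64 mm high; origin at its underside. To be left alone
- salt_shaker: Steel salt shaker, 42 mm in diameter, 64 mm high; origin at its underside. To be left alone
- sugar_bowl: Blue bowl, 110 mm in diameter, 55 mm high; origin at its underside. To be left alone
- candlestick: Blue candle dish, 110 mm in diameter, with a white candle, 155 mm high; origin at its underside. To be left alone
- teaspoon: Steel teaspoon, 150 mm long, lying along its x axis; origin at its middle, on the table. To be left alone
Mind the look-alikes: they are no part of the job. Leave any red look-alike of the lantern alone.

How it is judged:
By the outcome, as a careful person would: the job done as asked, in the order asked, and still so for the second after the job is handed in, with the robot touching nothing.
It also fails if it takes over 54 s, if anything falls off the work surface, if the arm or the gripper's body presses on something with over 40 N, if the wrist force passes 120 N, or if a joint passes its speed limit or range.

## Working session

There is one attempt and no reset: what is moved stays moved. The work goes in short steps, Python scripts to look and compute and a tool call to move; the robot and the scene stay as the last step left them, time stands still between calls to the robot, and variables do not carry over. Pictures are saved under pics/ and viewed, at most 10 in all, crops included, and the job is handed in when it is done.

Besides the shell and the picture viewer there is one more tool, called after "Request:" by a JSON object that holds its "op" and its "data", one argument or row to a line. move_arm: Moves the arm, as the interface text tells. Its arguments: {"type":"object","properties":{"plan":{"type":"array"},"force":{"type":"number"}},"required":["plan"]}

```bash
mkdir -p pics; cat > h.py <<'E'
import numpy as np, cv2
from scipy.spatial.transform import Rotation as R
from plant import ctrl
def cam(n, st=None):
    m=ctrl.camera_model(n); K=np.array(m["intrinsics"])
    if "cam_to_world" in m: T=np.array(m["cam_to_world"])
    else:
        st=st or ctrl.get_state(); A=np.eye(4); A[:3,:3]=R.from_quat(st["tcp_rot"]).as_matrix(); A[:3,3]=st["eef_pos"]
        T=A@np.array(m["tool_from_camera"])
    return K,T,m
def ray(c,uv):
    K,T,m=c; d=np.array(m["distortion"],float) if m.get("distortion") is not None else None
    p=cv2.undistortPoints(np.array([[uv]],float),K,d)[0,0]
    v=T[:3,:3]@np.array([p[0],-p[1],-1]); return T[:3,3],v/np.linalg.norm(v)
def plane(c,uv,z):
    o,v=ray(c,uv); return o+v*(z-o[2])/v[2]
def tri(c1,u1,c2,u2):
    o1,v1=ray(c1,u1);o2,v2=ray(c2,u2)
    s=np.linalg.lstsq(np.c_[v1,-v2],o2-o1,rcond=None)[0]
    a,b=o1+s[0]*v1,o2+s[1]*v2; return (a+b)/2,np.linalg.norm(a-b)
def proj(c,P):
    K,T,m=c; q=T[:3,:3].T@(np.array(P)-T[:3,3]); d=m.get("distortion")
    return cv2.projectPoints(np.array([[q[0],-q[1],-q[2]]]),np.zeros(3),np.zeros(3),K,None if d is None else np.array(d,float))[0].ravel()
def shot(n,f):
    st=ctrl.get_state(); im=ctrl.read_camera(n); cv2.imwrite(f"pics/{f}.png",im[:,:,::-1]); return im,st
E
python3 - <<'E'
from h import *
a,_=shot("side","s0"); b,_=shot("top","t0"); w,st=shot("wrist","w0")
for n in("side","top","wrist"):
    m=ctrl.camera_model(n); print(n,list(m)); print(np.round(cam(n)[1],3).tolist(), np.round(m["intrinsics"],1).tolist())
print(st)
big=np.zeros((600,800,3),np.uint8)
cv2.imwrite("pics/st0.png",np.vstack([a,b])[:,:,::-1][:, :])
E
```

```text
side ['intrinsics', 'cam_to_world']
[[0.885, 0.274, -0.377, 0.104], [-0.465, 0.482, -0.742, -0.93], [-0.022, 0.832, 0.554, 0.903], [0.0, 0.0, 0.0, 1.0]] [[464.7, 0.0, 246.6], [0.0, 464.7, 191.3], [0.0, 0.0, 1.0]]
top ['intrinsics', 'cam_to_world']
[[-0.029, 0.996, -0.079, 0.518], [-1.0, -0.03, -0.002, -0.003], [-0.005, 0.079, 0.997, 1.165], [0.0, 0.0, 0.0, 1.0]] [[391.2, 0.0, 259.8], [0.0, 391.2, 188.4], [0.0, 0.0, 1.0]]
wrist ['intrinsics', 'tool_from_camera']
[[0.283, -0.923, -0.26, 0.123], [0.959, 0.271, 0.079, 0.667], [-0.002, -0.272, 0.962, 0.372], [0.0, 0.0, 0.0, 1.0]] [[328.3, 0.0, 254.4], [0.0, 328.3, 185.1], [0.0, 0.0, 1.0]]
{'time': 0.1, 'qpos': array([ 1.13497892e+00,  2.87100442e-01,  1.57807552e+00, -2.91652040e-06,
        1.27858586e+00, -1.50006545e-01]), 'dq': array([-0.00021284, -0.00125729, -0.00176873, -0.00088513,  0.00016675,
        0.00055843]), 'joint_efforts': array([ 8.27353379e-04, -4.07292938e+01, -2.93700743e+01, -1.51544386e-04,
        3.42794061e-03, -2.08642251e-05]), 'eef_pos': array([0.19002289, 0.64706588, 0.23004559]), 'tcp_rot': array([ 1.42419023e-01,  9.89805863e-01, -1.03879190e-03, -3.11827876e-04]), 'contact_force': array([0.63949399, 0.54246071, 0.25930983]), 'wrist_torque': array([-0.0051988 , -0.01417855, -0.01639978]), 'finger_force': 0.0, 'opening': 1.0000235784525369}
```

View pics/s0.png

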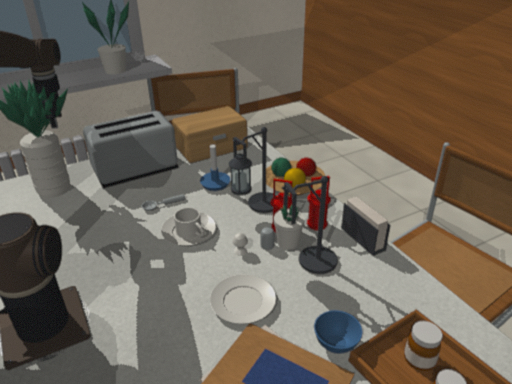

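View pics/t0.png

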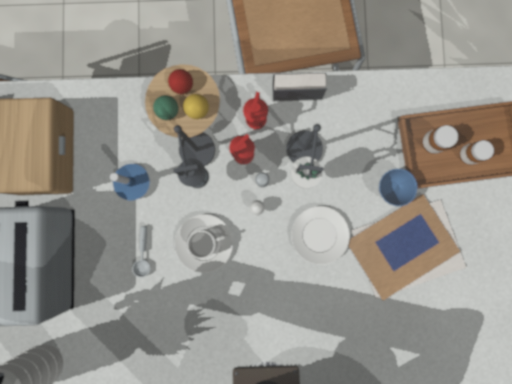

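Side view: the dark lantern is at (240,172) on the stand with its foot at (264,203). The red look-alikes are near (280,210) and (317,210), and the flowerpot is at (290,230). The empty plate is at (243,300), and the plate with the cup is at (188,228). Top view: the lantern is at (193,175), the plate at (319,234), and the red ones at (256,112) and (242,150). The dark one by the candle fits the description (dark steel and glass, on a hook). I'll confirm it in one enlarged crop.

```bash
python3 - <<'E'
from h import *
a=cv2.imread("pics/s0.png");b=cv2.imread("pics/t0.png")
A=cv2.resize(a[115:220,205:295],None,fx=4.4,fy=5.4,interpolation=cv2.INTER_CUBIC)
B=cv2.resize(b[115:205,155:225],None,fx=5.6,fy=6.3,interpolation=cv2.INTER_CUBIC)[:567]
B=cv2.resize(B,(400,A.shape[0]))
print(A.shape,B.shape)
cv2.imwrite("pics/c0.png",np.hstack([A,B]))
# plate: mask white in both views
t=cam("top");s=cam("side")
def blob(im,box,thr):
    x0,y0,x1,y1=box; g=im[y0:y1,x0:x1]; 
    m=((g.min(2)>thr)).astype(np.uint8)
    n,l,stt,c=cv2.connectedComponentsWithStats(m); i=1+np.argmax(stt[1:,4]); k=(l==i).astype(np.uint8)
    cn=max(cv2.findContours(k,0,2)[0],key=len); e=cv2.fitEllipse(cv2.convexHull(cn))
    return (e[0][0]+x0,e[0][1]+y0),e[1],stt[i,4]
for thr in(170,185,200,210,220):
  try:
    et=blob(b,(280,195,360,270),thr); es=blob(a,(200,265,285,335),thr)
    print(thr,np.round(et[0],1),np.round(et[1],1),np.round(es[0],1),np.round(es[1],1),plane(t,et[0],.018).round(4),plane(s,es[0],.018).round(4),tri(t,et[0],s,es[0]))
  except Exception as x: print(thr,x)
# stand foot guess
print(plane(t,(198,150),.0),plane(s,(264,203),0.))
E
```

```text
(567, 396, 3) (567, 400, 3)
170 OpenCV(4.12.0) /io/opencv/modules/imgproc/src/shapedescr.cpp:361: error: (-201:Incorrect size of input array) There should be at least 5 points to fit the ellipse in function 'fitEllipseNoDirect'

185 OpenCV(4.12.0) /io/opencv/modules/imgproc/src/shapedescr.cpp:361: error: (-201:Incorrect size of input array) There should be at least 5 points to fit the ellipse in function 'fitEllipseNoDirect'

200 [323.5 229.6] [42.1 52.3] [269.8 293.2] [ 8.4 16.5] [ 0.482  -0.1822  0.018 ] [ 0.5373 -0.194   0.018 ] (array([ 0.50642043, -0.19301793,  0.03077394]), np.float64(0.054410122866342454))
210 [343.7 226.5] [ 3.4 17.1] [270.9 292. ] [ 4.8 10.8] [ 0.4893 -0.2414  0.018 ] [ 0.5421 -0.1915  0.018 ] (array([ 0.50183605, -0.23507639,  0.07593578]), np.float64(0.0249013052205463))
220 attempt to get argmax of an empty sequence
[0.731028   0.18261311 0.        ] [0.73644536 0.18815055 0.        ]
```

View pics/c0.png

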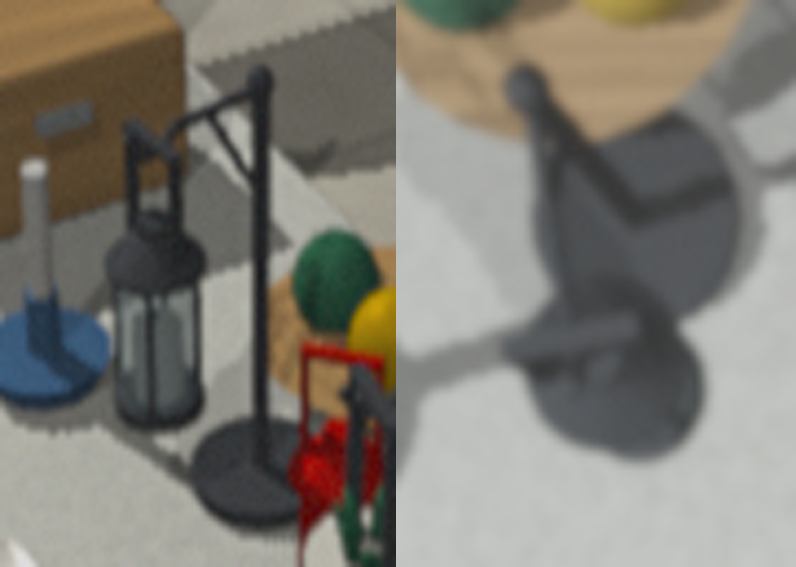

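The crop confirms it: the dark glass lantern hangs on its own hook, with the bail bar visible in both views. Now I'll triangulate the bail and the post and find the plate.

```bash
python3 - <<'E'
from h import *
a=cv2.imread("pics/s0.png");b=cv2.imread("pics/t0.png")
t=cam("top");s=cam("side")
for n,u,v in(("bailL",(174.4,169.8),(234.8,138.7)),("bailR",(197.7,166.6),(245.5,144.3)),("mid",(186.05,168.2),(240.1,141.5)),("posttop",(177.6,128.5),(264.1,129.8))):
    p,e=tri(t,u,s,v); print(n,p.round(4),round(e,4), plane(t,u,.27).round(4))
print("foot t",plane(t,(198,149.5),.006))
# plate: local contrast vs table colour
for n,im,c,box in(("top",b,t,(275,190,365,280)),("side",a,s,(195,260,290,340))):
    x0,y0,x1,y1=box; g=cv2.GaussianBlur(im,(3,3),0)[y0:y1,x0:x1].astype(int)
    print(n,"profile",g[(y1-y0)//2,::4].tolist())
    cv2.imwrite(f"pics/p_{n}.png",cv2.resize(im[y0:y1,x0:x1],None,fx=4,fy=4,interpolation=cv2.INTER_CUBIC))
A=cv2.imread("pics/p_top.png");B=cv2.imread("pics/p_side.png")
h=max(A.shape[0],B.shape[0]); P=lambda x:cv2.copyMakeBorder(x,0,h-x.shape[0],0,0,0)
cv2.imwrite("pics/p0.png",np.hstack([P(A),P(B)])); print(A.shape,B.shape)
E
```

```text
bailL [0.639  0.1956 0.2644] 0.0027 [0.637  0.1949 0.27  ]
bailR [0.6451 0.1402 0.2691] 0.0047 [0.6429 0.141  0.27  ]
mid [0.6421 0.1678 0.2666] 0.0037 [0.6399 0.1679 0.27  ]
posttop [0.7336 0.1846 0.2749] 0.0027 [0.7335 0.1862 0.27  ]
foot t [0.73144349 0.18163244 0.006     ]
top profile [[192, 195, 193], [192, 195, 193], [192, 196, 193], [186, 189, 187], [181, 185, 183], [180, 184, 183], [185, 188, 187], [189, 192, 191], [205, 208, 207], [204, 208, 207], [204, 208, 207], [204, 208, 207], [204, 207, 207], [204, 207, 207], [204, 207, 207], [201, 204, 204], [207, 210, 210], [207, 211, 210], [207, 211, 210], [126, 130, 130], [142, 155, 168], [113, 139, 165], [110, 138, 165]]
side profile [[163, 171, 171], [160, 168, 169], [164, 173, 173], [160, 169, 168], [147, 155, 157], [147, 155, 158], [151, 160, 162], [129, 137, 139], [169, 179, 182], [168, 178, 182], [168, 179, 182], [168, 179, 182], [169, 180, 182], [169, 180, 181], [169, 180, 183], [169, 180, 182], [169, 179, 182], [183, 193, 196], [191, 202, 205], [197, 208, 211], [143, 150, 152], [116, 123, 123], [165, 174, 175], [166, 176, 175]]
(360, 360, 3) (320, 380, 3)
```

View pics/p0.png

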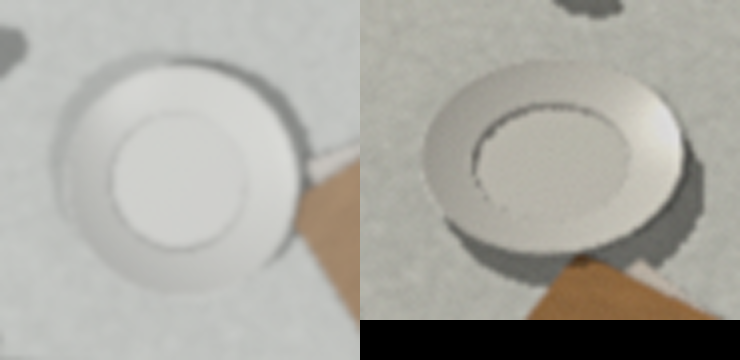

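The plate rim centre is at top (320.5,234.5) and side (243,299). Its inner disc is at top (319.3,234.7) and side (242.5,300.6). The bail centre is at about (0.641,0.168,0.267). I'll move up and over towards the lantern.

Request:
{"op": "move_arm", "data": {
  "plan": [
    {"x": 0,"y": 0,"z": -0.05,"yaw": -0.1,"fingers": 0},
    {"x": -0.03,"y": -0.02,"z": -0.09,"yaw": -0.2,"fingers": 0},
    {"x": -0.07,"y": -0.04,"z": -0.1,"yaw": -0.3,"fingers": 0},
    {"x": -0.11,"y": -0.065,"z": -0.1,"yaw": -0.4,"fingers": 0},
    {"x": -0.15,"y": -0.09,"z": -0.1,"yaw": -0.4,"fingers": 0}
  ],
  "force": 60
}}

```text
time: 0.65
eef_pos: [0.3097, 0.5179, 0.3321]
tcp_rot: [-0.058, 0.998, 0.001, 0.001]
contact_force: [0.6, 0.5, -0.3]
opening: 0.999
finger_force: 0.0
```

```bash
cat >> h.py <<'E'
def rel(P,deg):  # shift in tool axes to world P with tool y at heading deg
    st=ctrl.get_state(); M=R.from_quat(st["tcp_rot"]).as_matrix()
    d=M.T@(np.array(P)-st["eef_pos"]); y=np.degrees(np.arctan2(M[1,1],M[0,1]))
    print("t",st["time"],"pos",st["eef_pos"].round(4),"yhead",y.round(2),"z",M[:,2].round(3),"shift",d.round(4),"yaw",np.radians(-(deg-y)).round(3),"F",st["contact_force"].round(1),"open",st["opening"].__round__(3))
E
python3 - <<'E'
from h import *
t=cam("top");s=cam("side")
print(plane(t,(320.5,234.5),.018),plane(s,(243,299),.018),tri(t,(320.5,234.5),s,(243,299)))
print(plane(t,(319.3,234.7),.005),plane(s,(242.5,300.6),.005),tri(t,(319.3,234.7),s,(242.5,300.6)))
rel((.60,.168,.33),97)
E
```

```text
[ 0.46817191 -0.17283802  0.018     ] [ 0.46739449 -0.17820172  0.018     ] (array([ 0.46865424, -0.17385919,  0.01323871]), np.float64(0.001511670356959642))
[ 0.46713113 -0.17121125  0.005     ] [ 0.4690608  -0.17144241  0.005     ] (array([ 0.46799603, -0.17152055,  0.00552706]), np.float64(0.0018519923220527473))
t 0.65 pos [0.3097 0.5179 0.3321] yhead 96.69 z [ 0.001  0.001 -1.   ] shift [-0.2476 -0.3813  0.002 ] yaw -0.005 F [ 0.6  0.5 -0.3] open 0.999
```

Request:
{"op": "move_arm", "data": {
  "plan": [
    {"x": -0.025,"y": -0.038,"z": 0},
    {"x": -0.05,"y": -0.076,"z": 0},
    {"x": -0.075,"y": -0.114,"z": 0},
    {"x": -0.1,"y": -0.152,"z": 0},
    {"x": -0.125,"y": -0.19,"z": 0}
  ]
}}

```text
validation failed for argument at $.pl...
```

Request:
{"op": "move_arm", "data": {
  "plan": [
    {"x": -0.025,"y": -0.039,"z": 0},
    {"x": -0.05,"y": -0.078,"z": 0},
    {"x": -0.075,"y": -0.116,"z": 0},
    {"x": -0.1,"y": -0.153,"z": 0},
    {"x": -0.123,"y": -0.191,"z": 0}
  ]
}}

```text
validation failed for argument at $.pl...
```

Request:
{"op": "move_arm", "data": {
  "plan": [
    {"x": 0,"y": 0,"z": 0},
    {"x": 0,"y": 0,"z": 0}
  ]
}}

```text
validation failed for argument at $.pl...
```

```bash
python3 - <<'E'
from h import *
w,st=shot("wrist","w1"); rel((.6413,.168,.33),97)
c=cam("wrist",st); print([proj(c,p).round(1).tolist() for p in((.637,.195,.27),(.643,.141,.27),(.6415,.168,.265))])
cv2.imwrite("pics/w1b.png",cv2.resize(w[:,:,::-1],(800,600),interpolation=cv2.INTER_CUBIC))
E
```

```text
t 0.7 pos [0.3143 0.5132 0.3315] yhead 96.3 z [ 0.004 -0.004 -1.   ] shift [-0.2871 -0.379   0.0043] yaw -0.012 F [ 2.7  0.1 -0.5] open 1.002
[[-147.3, 507.7], [-208.3, 507.6], [-170.4, 502.1]]
```

View pics/w1b.png

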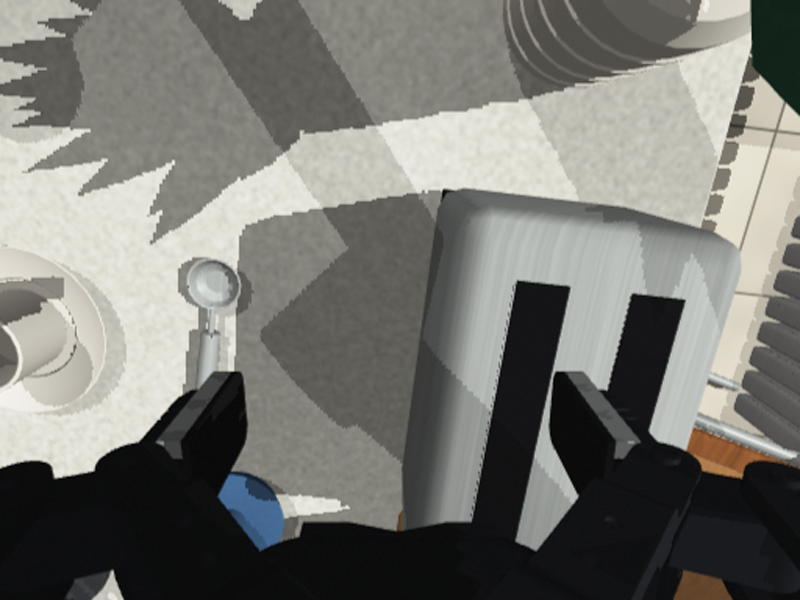

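The moves were refused because every row needs all five fields, so this view is from the old place: toaster, spoon at (210,300), cup at left, and the fingers at the bottom. I'll repeat the moves with complete rows.

Request:
{"op": "move_arm", "data": {
  "plan": [
    {"x": -0.025,"y": -0.038,"z": 0,"yaw": 0,"fingers": 0},
    {"x": -0.05,"y": -0.076,"z": 0,"yaw": 0,"fingers": 0},
    {"x": -0.075,"y": -0.114,"z": 0,"yaw": 0,"fingers": 0},
    {"x": -0.1,"y": -0.152,"z": 0,"yaw": 0,"fingers": 0},
    {"x": -0.125,"y": -0.19,"z": 0,"yaw": 0,"fingers": 0}
  ]
}}

```text
time: 1.2
eef_pos: [0.4553, 0.3429, 0.331]
tcp_rot: [-0.057, 0.998, -0.0, -0.0]
contact_force: [0.7, 0.8, 0.2]
opening: 1.0
finger_force: 0.0
```

Request:
{"op": "move_arm", "data": {
  "plan": [
    {"x": -0.025,"y": -0.038,"z": 0,"yaw": 0,"fingers": 0},
    {"x": -0.05,"y": -0.076,"z": 0,"yaw": 0,"fingers": 0},
    {"x": -0.075,"y": -0.114,"z": 0,"yaw": 0,"fingers": 0},
    {"x": -0.1,"y": -0.152,"z": 0,"yaw": 0,"fingers": 0},
    {"x": -0.123,"y": -0.19,"z": 0,"yaw": 0,"fingers": 0}
  ]
}}

```text
time: 1.7
eef_pos: [0.5993, 0.1681, 0.3308]
tcp_rot: [-0.057, 0.998, 0.0, -0.0]
contact_force: [0.4, 0.8, -0.5]
opening: 1.001
finger_force: 0.0
```

Request:
{"op": "move_arm", "data": {
  "plan": [
    {"x": 0,"y": 0,"z": 0,"yaw": 0,"fingers": 0},
    {"x": 0,"y": 0,"z": 0,"yaw": 0,"fingers": 0},
    {"x": 0,"y": 0,"z": 0,"yaw": 0,"fingers": 0}
  ]
}}

```text
time: 2.0
eef_pos: [0.5979, 0.1704, 0.331]
tcp_rot: [-0.057, 0.998, 0.0, -0.0]
contact_force: [0.2, -0.1, -0.3]
opening: 1.001
finger_force: 0.0
```

```bash
python3 - <<'E'
from h import *
w,st=shot("wrist","w2"); rel((.6413,.168,.33),97)
c=cam("wrist",st); print([proj(c,p).round(1).tolist() for p in((.637,.195,.27),(.643,.141,.27),(.6415,.168,.265))])
cv2.imwrite("pics/w2b.png",cv2.resize(w[:,:,::-1],(800,600),interpolation=cv2.INTER_CUBIC))
E
```

```text
t 2.05 pos [0.5978 0.1708 0.3313] yhead 96.63 z [-0.  0. -1.] shift [-0.0429 -0.0078  0.0012] yaw -0.007 F [-0.3 -0.2  0. ] open 1.001
[[282.7, 261.1], [203.5, 260.9], [243.1, 259.4]]
```

View pics/w2b.png

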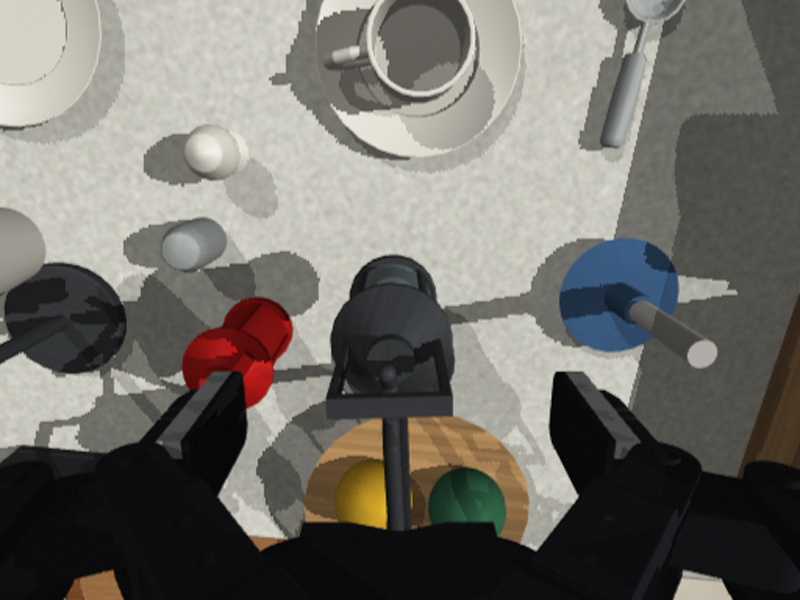

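The wrist view shows the dark lantern's bail bar spanning (327..452, 396..417) in the 800-wide picture, with the hook passing through it. The red look-alike is well to the left at (240,350). The fingers will straddle the bail.

```bash
python3 - <<'E'
from h import *
st=ctrl.get_state(); c=cam("wrist",st); t=cam("top"); s=cam("side")
L=plane(c,(327*.64,408*.64),.27);Rr=plane(c,(452*.64,404.5*.64),.27); d=L-Rr
print(L,Rr,(L+Rr)/2,np.linalg.norm(d),np.degrees(np.arctan2(-d[1],-d[0])))
u=(389.5*.64,406.2*.64)
print(tri(c,u,s,(240.1,141.5)),tri(c,u,t,(186.05,168.2)))
m=(L+Rr)/2; rel((m[0],m[1],.30),98)
# plate in the wrist view at z=.018 : inner disc approx right/bottom edges only
E
```

```text
[0.64283322 0.14533427 0.27      ] [0.63482912 0.19972253 0.27      ] [0.63883117 0.1725284  0.27      ] 0.05497406451086478 98.37190301167973
(array([0.64481667, 0.17263092, 0.26276866]), np.float64(0.0036957019162062836)) (array([0.64154297, 0.17105877, 0.26337706]), np.float64(0.003867483587918588))
t 2.05 pos [0.5978 0.1708 0.3313] yhead 96.63 z [-0.  0. -1.] shift [-0.041  -0.003   0.0313] yaw -0.024 F [-0.3 -0.2  0. ] open 1.001
```

Request:
{"op": "move_arm", "data": {
  "plan": [
    {"x": -0.021,"y": -0.002,"z": 0,"yaw": -0.025,"fingers": 0},
    {"x": -0.042,"y": -0.003,"z": 0.01,"yaw": -0.025,"fingers": 0},
    {"x": -0.042,"y": -0.003,"z": 0.03,"yaw": -0.025,"fingers": 0},
    {"x": -0.042,"y": -0.003,"z": 0.03,"yaw": -0.025,"fingers": 0},
    {"x": -0.042,"y": -0.003,"z": 0.03,"yaw": -0.025,"fingers": 0}
  ]
}}

```text
time: 2.55
eef_pos: [0.6397, 0.1726, 0.3011]
tcp_rot: [-0.07, 0.998, 0.0, -0.001]
contact_force: [1.1, 0.2, 0.8]
opening: 1.004
finger_force: 0.0
```

```bash
python3 - <<'E'
from h import *
rel((.6395,.1722,.228),98.2); w,st=shot("wrist","w3")
c=cam("wrist",st); print([proj(c,p).round(1).tolist() for p in((.6348,.1997,.27),(.6428,.1453,.27))])
cv2.imwrite("pics/w3b.png",cv2.resize(w[:,:,::-1],(640,480),interpolation=cv2.INTER_CUBIC))
E
```

```text
t 2.55 pos [0.6397 0.1726 0.3011] yhead 98.07 z [-0.001 -0.    -1.   ] shift [ 0.0001 -0.0004  0.0731] yaw -0.002 F [1.1 0.2 0.8] open 1.004
[[302.2, 219.2], [204.7, 219.7]]
```

View pics/w3b.png

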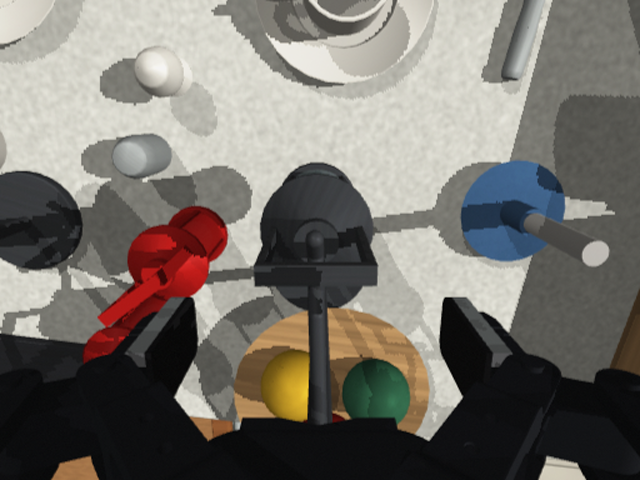

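The bail sits centred between the fingers and matches the prediction within 1 px. I'll descend and close.

Request:
{"op": "move_arm", "data": {
  "plan": [
    {"x": 0,"y": -0.001,"z": 0.02,"yaw": 0,"fingers": 0},
    {"x": 0,"y": -0.001,"z": 0.04,"yaw": 0,"fingers": 0},
    {"x": 0,"y": -0.001,"z": 0.06,"yaw": 0,"fingers": 0},
    {"x": 0,"y": -0.001,"z": 0.072,"yaw": 0,"fingers": 0},
    {"x": 0,"y": -0.001,"z": 0.072,"yaw": 0,"fingers": 0.15}
  ],
  "force": 60
}}

```text
time: 3.1
eef_pos: [0.6397, 0.1707, 0.2281]
tcp_rot: [-0.07, 0.998, -0.0, -0.001]
contact_force: [-0.5, -0.3, 0.0]
opening: 0.862
finger_force: 0.0
```

Request:
{"op": "move_arm", "data": {
  "plan": [
    {"x": 0,"y": 0,"z": 0,"yaw": 0,"fingers": 0.3},
    {"x": 0,"y": 0,"z": 0,"yaw": 0,"fingers": 0.5},
    {"x": 0,"y": 0,"z": 0,"yaw": 0,"fingers": 0.7},
    {"x": 0,"y": 0,"z": 0,"yaw": 0,"fingers": 0.8},
    {"x": 0,"y": 0,"z": 0,"yaw": 0,"fingers": 0.8}
  ],
  "force": 60
}}

```text
time: 3.6
eef_pos: [0.6416, 0.1707, 0.2314]
tcp_rot: [-0.07, 0.998, 0.0, 0.002]
contact_force: [-0.1, 0.6, 5.7]
opening: 0.643
finger_force: 64.2
```

Request:
{"op": "move_arm", "data": {
  "plan": [
    {"x": 0,"y": 0,"z": -0.008,"yaw": 0,"fingers": 0.8},
    {"x": 0,"y": 0,"z": -0.016,"yaw": 0,"fingers": 0.8},
    {"x": 0,"y": 0,"z": -0.024,"yaw": 0,"fingers": 0.8},
    {"x": 0,"y": 0,"z": -0.029,"yaw": 0,"fingers": 0.8},
    {"x": 0,"y": 0,"z": -0.029,"yaw": 0,"fingers": 0.8}
  ]
}}

```text
time: 4.1
eef_pos: [0.6411, 0.1706, 0.2594]
tcp_rot: [-0.07, 0.998, 0.0, 0.001]
contact_force: [0.1, -0.2, -2.7]
opening: 0.644
finger_force: 63.8
```

```bash
python3 - <<'E'
from h import *
rel((.56,.159,.257),98.2); a,_=shot("side","s1")
cv2.imwrite("pics/s1b.png",cv2.resize(a[80:220,190:320,::-1],(520,560),interpolation=cv2.INTER_CUBIC))
E
```

```text
t 4.1 pos [0.6411 0.1706 0.2594] yhead 97.98 z [ 0.002  0.    -1.   ] shift [ 0.0819 -0.0002  0.0023] yaw -0.004 F [ 0.1 -0.2 -2.7] open 0.644
```

View pics/s1b.png

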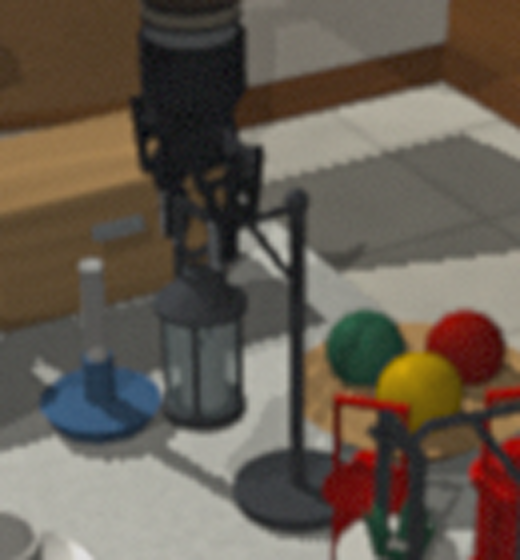

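The lantern is off its seat, upright at about 28 mm up, and the force matches its weight (2.7 N). Now out along the stand's -x, which is tool +x.

Request:
{"op": "move_arm", "data": {
  "plan": [
    {"x": 0.012,"y": 0,"z": 0,"yaw": 0,"fingers": 0.8},
    {"x": 0.024,"y": 0,"z": 0,"yaw": 0,"fingers": 0.8},
    {"x": 0.036,"y": 0,"z": 0,"yaw": 0,"fingers": 0.8},
    {"x": 0.048,"y": 0,"z": 0,"yaw": 0,"fingers": 0.8},
    {"x": 0.06,"y": 0,"z": 0,"yaw": 0,"fingers": 0.8}
  ]
}}

```text
time: 4.65
eef_pos: [0.5803, 0.1621, 0.2581]
tcp_rot: [-0.07, 0.998, -0.0, -0.0]
contact_force: [0.1, 0.6, -2.8]
opening: 0.647
finger_force: 63.8
```

Request:
{"op": "move_arm", "data": {
  "plan": [
    {"x": 0.02,"y": 0,"z": 0,"yaw": 0,"fingers": 0.8},
    {"x": 0.04,"y": 0,"z": 0,"yaw": 0,"fingers": 0.8},
    {"x": 0.06,"y": 0,"z": 0,"yaw": 0,"fingers": 0.8},
    {"x": 0.08,"y": 0,"z": 0,"yaw": 0,"fingers": 0.8},
    {"x": 0.09,"y": 0,"z": 0,"yaw": 0,"fingers": 0.8}
  ]
}}

```text
time: 5.15
eef_pos: [0.4904, 0.1496, 0.2583]
tcp_rot: [-0.07, 0.998, 0.0, -0.0]
contact_force: [1.0, 0.3, -3.5]
opening: 0.646
finger_force: 63.9
```

```bash
python3 - <<'E'
from h import *
rel((.468,-.172,.257),98.2); t,_=shot("top","t1")
E
```

```text
t 5.15 pos [0.4904 0.1496 0.2583] yhead 97.98 z [-0.  0. -1.] shift [ 0.0668 -0.3154  0.0013] yaw -0.004 F [ 1.   0.3 -3.5] open 0.646
```

Request:
{"op": "move_arm", "data": {
  "plan": [
    {"x": 0.007,"y": -0.02,"z": 0,"yaw": 0,"fingers": 0.8},
    {"x": 0.014,"y": -0.05,"z": 0,"yaw": 0,"fingers": 0.8},
    {"x": 0.021,"y": -0.085,"z": 0,"yaw": 0,"fingers": 0.8},
    {"x": 0.028,"y": -0.12,"z": 0,"yaw": 0,"fingers": 0.8},
    {"x": 0.035,"y": -0.155,"z": 0,"yaw": 0,"fingers": 0.8}
  ]
}}

```text
time: 5.7
eef_pos: [0.4793, -0.01, 0.2587]
tcp_rot: [-0.07, 0.998, -0.0, 0.001]
contact_force: [0.2, 0.2, -3.1]
opening: 0.649
finger_force: 64.6
```

Request:
{"op": "move_arm", "data": {
  "plan": [
    {"x": 0.008,"y": -0.035,"z": 0,"yaw": 0,"fingers": 0.8},
    {"x": 0.016,"y": -0.07,"z": 0,"yaw": 0,"fingers": 0.8},
    {"x": 0.023,"y": -0.105,"z": 0,"yaw": 0,"fingers": 0.8},
    {"x": 0.028,"y": -0.14,"z": 0,"yaw": 0,"fingers": 0.8},
    {"x": 0.032,"y": -0.16,"z": 0,"yaw": 0,"fingers": 0.8}
  ]
}}

```text
time: 6.2
eef_pos: [0.4698, -0.1744, 0.2587]
tcp_rot: [-0.068, 0.998, -0.001, 0.001]
contact_force: [0.5, 0.4, -3.6]
opening: 0.646
finger_force: 64.8
```

Request:
{"op": "move_arm", "data": {
  "plan": [
    {"x": 0,"y": 0,"z": 0.02,"yaw": 0,"fingers": 0.8},
    {"x": 0,"y": 0,"z": 0.045,"yaw": 0,"fingers": 0.8},
    {"x": 0,"y": 0,"z": 0.065,"yaw": 0,"fingers": 0.8},
    {"x": 0,"y": 0,"z": 0.075,"yaw": 0,"fingers": 0.8},
    {"x": 0,"y": 0,"z": 0.075,"yaw": 0,"fingers": 0.8}
  ]
}}

```text
time: 6.7
eef_pos: [0.4688, -0.1712, 0.1817]
tcp_rot: [-0.069, 0.998, 0.001, -0.001]
contact_force: [0.6, 0.0, -3.1]
opening: 0.646
finger_force: 64.8
```

```bash
python3 - <<'E'
from h import *
rel((.468,-.172,.145),98.2); a,_=shot("side","s2"); b,_=shot("top","t2")
A=cv2.resize(a[190:345,180:310,::-1],(390,465),interpolation=cv2.INTER_CUBIC)
B=cv2.resize(b[165:320,255:385,::-1],(390,465),interpolation=cv2.INTER_CUBIC)
cv2.imwrite("pics/st2.png",np.hstack([A,B]))
E
```

```text
t 6.7 pos [ 0.4688 -0.1712  0.1817] yhead 97.97 z [-0.003  0.002 -1.   ] shift [ 0.0009 -0.0007  0.0367] yaw -0.004 F [ 0.6  0.  -3.1] open 0.646
```

View pics/st2.png

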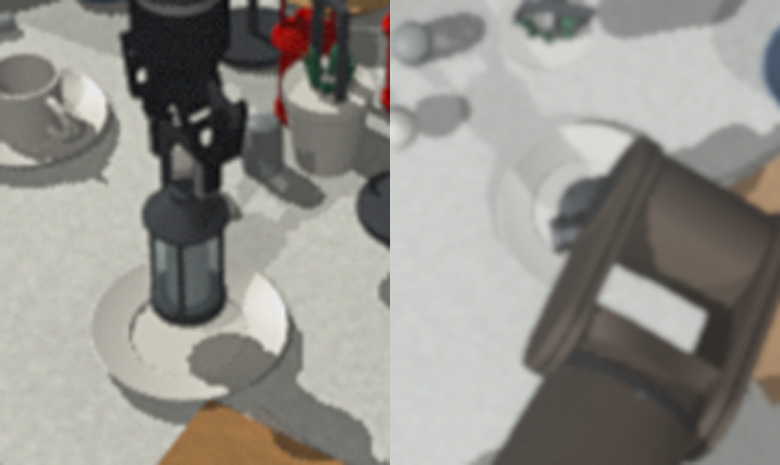

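The lantern hangs upright over the plate. In the side crop its base is centred at about (187,308), so I'll check it numerically against the plate centre.

```bash
python3 - <<'E'
from h import *
s=cam("side"); 
print(proj(s,(.4688,-.1712,.0453)),"seen",180+187/3,190+308/3)
print(plane(s,(180+187/3,190+308/3),.045), "plate",plane(s,(242.5,300.6),.005))
E
```

```text
[241.94093541 289.40016093] seen 242.33333333333334 292.6666666666667
[ 0.46463857 -0.18140858  0.045     ] plate [ 0.4690608  -0.17144241  0.005     ]
```

Request:
{"op": "move_arm", "data": {
  "plan": [
    {"x": 0,"y": 0,"z": 0.01,"yaw": 0,"fingers": 0.8},
    {"x": 0,"y": 0,"z": 0.02,"yaw": 0,"fingers": 0.8},
    {"x": 0,"y": 0,"z": 0.028,"yaw": 0,"fingers": 0.8},
    {"x": 0,"y": 0,"z": 0.033,"yaw": 0,"fingers": 0.8},
    {"x": 0,"y": 0,"z": 0.036,"yaw": 0,"fingers": 0.8}
  ]
}}

```text
time: 7.3
eef_pos: [0.4691, -0.1713, 0.1464]
tcp_rot: [-0.07, 0.998, 0.0, -0.001]
contact_force: [0.2, -0.9, -2.6]
opening: 0.645
finger_force: 64.9
```

Request:
{"op": "move_arm", "data": {
  "plan": [
    {"x": 0,"y": 0,"z": 0.002,"yaw": 0,"fingers": 0.8},
    {"x": 0,"y": 0,"z": 0.003,"yaw": 0,"fingers": 0.8},
    {"x": 0,"y": 0,"z": 0.004,"yaw": 0,"fingers": 0.8},
    {"x": 0,"y": 0,"z": 0.004,"yaw": 0,"fingers": 0.8}
  ]
}}

```text
time: 7.7
eef_pos: [0.4696, -0.1716, 0.1435]
tcp_rot: [-0.07, 0.998, -0.0, 0.0]
contact_force: [-0.7, 0.0, -3.3]
opening: 0.643
finger_force: 64.9
```

Request:
{"op": "move_arm", "data": {
  "plan": [
    {"x": 0,"y": 0,"z": 0.001,"yaw": 0,"fingers": 0.8},
    {"x": 0,"y": 0,"z": 0.002,"yaw": 0,"fingers": 0.8},
    {"x": 0,"y": 0,"z": 0.002,"yaw": 0,"fingers": 0.8}
  ]
}}

```text
time: 8.0
eef_pos: [0.4697, -0.1717, 0.1417]
tcp_rot: [-0.07, 0.998, -0.0, 0.0]
contact_force: [0.7, -0.3, -0.3]
opening: 0.642
finger_force: 65.0
```

Request:
{"op": "move_arm", "data": {
  "plan": [
    {"x": 0,"y": 0,"z": 0.001,"yaw": 0,"fingers": 0.8},
    {"x": 0,"y": 0,"z": 0.001,"yaw": 0,"fingers": 0.8}
  ]
}}

```text
time: 8.2
eef_pos: [0.47, -0.1717, 0.1417]
tcp_rot: [-0.07, 0.998, -0.0, 0.0]
contact_force: [-1.8, 1.1, 4.8]
opening: 0.644
finger_force: 65.8
```

It's standing on the plate. I'll release slowly.

Request:
{"op": "move_arm", "data": {
  "plan": [
    {"x": 0,"y": 0,"z": 0,"yaw": 0,"fingers": 0.34},
    {"x": 0,"y": 0,"z": 0,"yaw": 0,"fingers": 0.3},
    {"x": 0,"y": 0,"z": 0,"yaw": 0,"fingers": 0.22},
    {"x": 0,"y": 0,"z": 0,"yaw": 0,"fingers": 0.1},
    {"x": 0,"y": 0,"z": 0,"yaw": 0,"fingers": 0}
  ],
  "force": 20
}}

```text
time: 8.7
eef_pos: [0.4695, -0.1715, 0.1402]
tcp_rot: [-0.07, 0.998, 0.0, -0.0]
contact_force: [0.8, 0.1, 0.1]
opening: 0.996
finger_force: 0.0
```

Request:
{"op": "move_arm", "data": {
  "plan": [
    {"x": 0,"y": 0,"z": 0,"yaw": 0,"fingers": 0},
    {"x": 0,"y": 0,"z": -0.005,"yaw": 0,"fingers": 0},
    {"x": 0,"y": 0,"z": -0.02,"yaw": 0,"fingers": 0},
    {"x": 0,"y": 0,"z": -0.04,"yaw": 0,"fingers": 0},
    {"x": 0,"y": 0,"z": -0.06,"yaw": 0,"fingers": 0}
  ]
}}

```text
time: 9.2
eef_pos: [0.4694, -0.1714, 0.2011]
tcp_rot: [-0.07, 0.998, 0.0, -0.0]
contact_force: [0.8, -0.3, 0.4]
opening: 0.999
finger_force: 0.0
```

Request:
{"op": "move_arm", "data": {
  "plan": [
    {"x": 0,"y": 0,"z": -0.04,"yaw": 0,"fingers": 0},
    {"x": 0,"y": 0,"z": -0.08,"yaw": 0,"fingers": 0},
    {"x": 0,"y": 0.05,"z": -0.11,"yaw": 0,"fingers": 0},
    {"x": 0,"y": 0.1,"z": -0.11,"yaw": 0,"fingers": 0},
    {"x": 0,"y": 0.14,"z": -0.11,"yaw": 0,"fingers": 0}
  ]
}}

```text
time: 9.7
eef_pos: [0.4503, -0.0319, 0.3128]
tcp_rot: [-0.069, 0.998, -0.001, 0.002]
contact_force: [1.4, 0.5, -0.5]
opening: 0.998
finger_force: 0.0
```

```bash
python3 - <<'E'
from h import *
rel((.468,-.172,.145),98.2); a,_=shot("side","s3"); b,_=shot("top","t3")
A=cv2.resize(a[190:345,180:310,::-1],(390,465),interpolation=cv2.INTER_CUBIC)
B=cv2.resize(b[165:320,255:385,::-1],(390,465),interpolation=cv2.INTER_CUBIC)
cv2.imwrite("pics/st3.png",np.hstack([A,B]))
E
```

```text
t 9.7 pos [ 0.4503 -0.0319  0.3128] yhead 97.88 z [ 0.004 -0.001 -1.   ] shift [ 0.0024 -0.141   0.168 ] yaw -0.006 F [ 1.4  0.5 -0.5] open 0.998
```

View pics/st3.png

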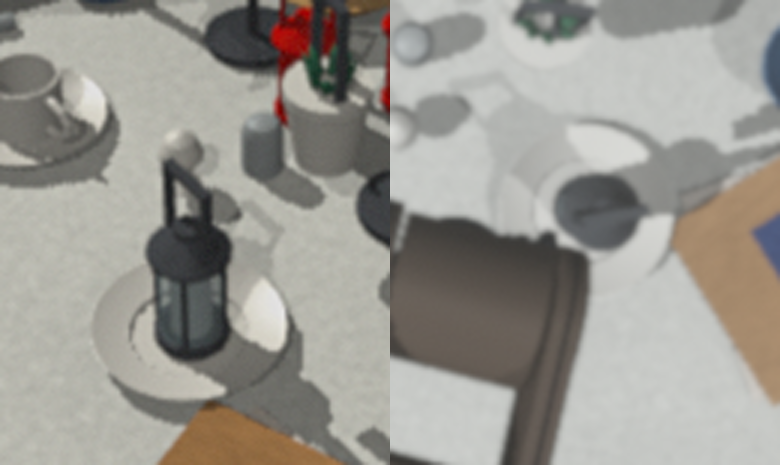

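The lantern stands upright in the middle of the plate. In the side crop its base is at about (191,335) and the plate centre at (187,332), an offset of a few mm. The cup, egg, shaker and pot are unmoved. I'll let the arm settle and hand in.

Request:
{"op": "move_arm", "data": {
  "plan": [
    {"x": 0,"y": 0,"z": 0,"yaw": 0,"fingers": 0},
    {"x": 0,"y": 0,"z": 0,"yaw": 0,"fingers": 0},
    {"x": 0,"y": 0,"z": 0,"yaw": 0,"fingers": 0}
  ]
}}

```text
time: 10.1
eef_pos: [0.4502, -0.034, 0.3101]
tcp_rot: [-0.069, 0.998, -0.0, -0.0]
contact_force: [0.5, 0.4, -1.2]
opening: 1.001
finger_force: 0.0
```

```bash
python3 -c "
from plant import ctrl
print(ctrl.sign_off())"
```

```text
the job is handed in; nothing more can be done
None
```

The lantern is off its hook and standing upright within a few mm of the middle of the empty plate, released with the gripper clear, and I handed the job in at about 10 s; the cup, flowerpot, egg cup and salt shaker look unmoved in the last pictures, and no verdict came back.

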